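# Drag a dropped check weight out from under the printer riser

### The job

A small brass check weight has been dropped under the low wire-grid riser that carries the ticket printer. Take the flat hooked probe by its orange handle, slide it under the riser from the front, and drag the weight out on to the bench in front, at least 3 cm clear of the riser's front edge and still standing upright; do not touch the weight with the robot. Leave the white data logger under the riser where it is, and at the end let go of the probe with it lying flat on its foot on the bench.

Things in the scene. Friction and masses are not known exactly. Their poses are not given: they have to be found in the camera images.
- probe_grip (a point): L-shaped flat probe, loose, 130 g. Orange upright handle, 40 (x) by 20 mm (y), top 90 mm above underside, on a 44 mm square foot; point on handle axis 65 mm above underside; grasp here across y. Blue blade 14 wide, 6 mm thick, at underside level, runs along own +x at y=0 to x=154 mm; end hook (x 140 to 154 mm, 6 thick) juts to y=+45 mm. Hook's pulling face, x=140 mm, faces the handle. z up.
- weight: Dropped brass check weight, loose, about 50 g: round body 24 mm across, 11 mm high, small knob on top, 18 mm high in all. Stands on the bench under the riser (weights in the black case do not matter). Origin: centre of its underside, z up. Slides without tipping when pushed low.
- logger: Data logger: loose white puck, 50 mm across, 16 mm high, black spot on top. It stands on the bench under the riser, left or right of the weight, at least 115 mm from it (centres). Origin: centre of its underside, z up.
- riser: Wire-grid shelf fixed to bench, 200 deep (x) by 460 mm wide (y), underside 40, top 48 mm high, blue rim, 15 mm square leg at each corner, else open below. Printer fixed on top: x -38..88, y 112..218 mm, to 120 mm high. Origin: bench level, mid-shelf; +x to the back, front edge x=-100 mm. Weight starts 40 to 80 mm behind that edge, 85 mm or more from the -y legs (centre).
There are look-alikes about, which are no part of the job. Leave any pink look-alike of the part that bears probe_grip alone.

How it is judged (in metres and radians):
At the end, for the whole second after the job is handed in: Weight upright (10 deg) and at rest on the bench in front of the riser, within its width, its near side at least 20 mm clear of the front edge (centre 32 mm); logger within 20 mm of its start; probe released, at rest, flat on the bench (10 deg, grip point below 75 mm) (x of weight in the frame of riser below -0.132 m and y of weight in the frame of riser between -0.23 and 0.23 m and height (world z) of weight below 0.006 m and angle between each of weight, probe_grip's own z axis and vertical below 0.17 rad and linear speed of each of weight, probe below 0.02 m/s and distance of logger from where it was at the start of the episode below 0.02 m and height (world z) of probe_grip below 0.075 m and contact force between the fingers and probe below 0.1 N); the robot touches nothing.
It fails at once if the robot itself touches the weight (only the probe may) (contact force between any of the fingers, the arm and weight above 0.2 N).
It fails at once if the data logger is pushed more than 20 mm from its place (distance of logger from where it was at the start of the episode above 0.02 m).
It also fails if it takes over 51 s, if anything falls off the work surface, if the arm or the gripper's body presses on something with over 40 N, if the wrist force passes 120 N, or if a joint passes its speed limit or range.

### The arm

A 6-joint arm with a two-finger parallel gripper is mounted at the origin on the work surface. World frame = base frame: x ahead of the robot, y to its left, z up, the work surface at z = 0. Lengths are in m, angles in degrees, forces in N, time in s.
With the tool pointing down it reaches from about 0.3 to 0.875 m from the base axis. Payload 6.4 kg.
Tool frame: the origin (TCP) lies between the finger pads; the fingertips stand 14 mm ahead of it and the grasp point (between the pads) lies 5 mm behind it; z points along the fingers, y is the line along which they close (so a half turn about z gives the same grasp; the last joint's range is limited). The gripper opens to 88 mm and grips with 3 to 60 N. Pads are 18 mm wide; open, the fingers measure 123 mm over their backs; the gripper's body (75 mm by 187 mm) begins 45 mm behind the grasp point.
Start: joints at [63.065, 10.359, 92.074, -0, 77.567, -11.82], TCP at [0.15, 0.555, 0.253] pointing down, gripper open.
Joint ranges: [-171.53, 171.53], [-51.25, 118.39], [17.06, 147.69], [-65.23, 245.23], [0, 150.52], [-178.68, 178.68]. Speed limits (degrees/s): [147.25, 147.25, 172.46, 180, 180, 180].

### API

Orientations are given as [roll, pitch, yaw] about the fixed x, y, z axes, in that order (R = Rz(yaw) Ry(pitch) Rx(roll)).
In Python, from plant import robot, read_camera, camera_params gives the robot as it stands.
- The arm moves only by the shell command python3 -m creep 'ROWS' [OPENING]. ROWS is JSON, a list that holds one entry, the list of rows, each a list of 4 numbers: the shift along the tool's x, y, z in m, then the turn about the tool's z in rad. In form: [[[tx, ty, tz, twist], ...]]. A call has exactly 5 rows; each row is the pose to reach, as a shift and turn from the pose commanded when the call began, along the tool's axes at that moment; what a row does not reach only later rows make up. A row lasts 1/12 s, in which the tool goes at most 41.7 mm and 7.16 degrees, less where a joint would pass 70% of its speed; a pose out of reach is approached as far as the arm can. A call with a gripper value outside its range is refused whole. OPENING is the opening in per cent of the stroke, from 0 (shut) to 100 (fully open), set as the call begins (- or left out, the last holds). The fingers move at their own pace and stop on an object; the grip force is fixed at half the most. Time passes only in rows, so rows that repeat a pose let the fingers close, or fill a call up. It gives the time, the measured TCP pose, the force, the opening and the grip force at its end, in the units of the state.
- robot.get_obs(): the state, without advancing time (a new reading comes with each control period).
- read_camera(name): name is "scene" or "top" or "wrist"; returns (picture, depth): 400x640x3 uint8, red, green, blue; 400x640 float32, m along the optical axis (not along the pixel's ray), 0 where there is no reading.
- camera_params(name): a dict with "K" (3x3 intrinsics, pixels), "k1" (the pictures are not rectified: a ray, as slopes to the right and down, at radius r is drawn at 1 + k1 r^2 times it, then the intrinsics apply), "origin" and "attitude" of the camera in the world; the wrist camera has in their place "hand_eye" (4x4, takes a point from camera to tool coordinates, whose origin is the TCP and whose axes are the flange's). Camera axes: x right, y down, z forward; pixel columns grow to the right and rows downward; lengths in m; the calibration is good to about 2 mm. A picture is of the moment at which its call begins: read the wrist's pose just before it. camera_params takes no time and is no camera call.
- robot.finish_job(): hands the job in; it is judged then, once.
The state is a dict: "clock": time; "joints": joint angles; "dq": joint speeds; "effort": joint torques, N m; "eef_pos": TCP position; "ee_rot": TCP orientation; "force": force on the tool from outside, world axes, zero at the start; "moment": the same for the moment, N m; "grip_width": finger opening in m; "gripper_force": force on a finger pad.
Only numpy, scipy, OpenCV 4.12 (cv2) and the standard library are available. Lean on these libraries where they do the work, as an engineer would, in place of code of your own. Each camera call takes 0.05 s, during which the arm holds its last target. There are 200 camera calls.

## Working session

There is one attempt and no reset: what is moved stays moved. The work goes in short steps, Python scripts to look and compute and a shell command to move; the robot and the scene stay as the last step left them, time stands still between calls to the robot, and variables do not carry over. Pictures are saved under pics/ and viewed, at most 10 in all, crops included, and the job is handed in when it is done.

```bash
mkdir -p pics; cat > h.py <<'E'
import numpy as np, cv2
from scipy.spatial.transform import Rotation as R
from plant import robot, read_camera, camera_params
def cam(name, obs=None):
    p=camera_params(name); K=np.array(p["K"])
    if "hand_eye" in p:
        T=np.eye(4);T[:3,:3]=R.from_euler('xyz',obs["ee_rot"],degrees=True).as_matrix();T[:3,3]=obs["eef_pos"]
        T=T@np.array(p["hand_eye"]); return K,p["k1"],T[:3,3],T[:3,:3]
    A=np.array(p["attitude"],float)
    if A.shape!=(3,3): A=R.from_euler('xyz',A,degrees=True).as_matrix()
    return K,p["k1"],np.array(p["origin"]),A
def ray(c,u,v):
    K,k1,o,A=c
    d=np.array([k1,0,0,0,0.])[:5]
    s=cv2.undistortPoints(np.array([[[u,v]]],float),K,d)[0,0]
    return o,A@np.array([s[0],s[1],1.])
def onz(c,u,v,z):
    o,d=ray(c,u,v); return o+d*(z-o[2])/d[2]
E
cat > a.py <<'E'
from h import *
o=robot.get_obs(); print(o)
for n in("scene","top"):
    p=camera_params(n);print(n,p)
    im,d=read_camera(n); np.savez(f"pics/{n}0.npz",im=im,d=d); cv2.imwrite(f"pics/{n}0.png",im[:,:,::-1])
print(camera_params("wrist"))
E
python3 a.py
```

```text
{'clock': 0.0, 'joints': array([ 6.30649941e+01,  1.04012075e+01,  9.21298719e+01, -1.89644905e-03,
        7.75666611e+01, -1.18202356e+01]), 'dq': array([-0.10239527, -0.07023679,  0.02861737,  0.10471016,  0.06262092,
       -0.05055836]), 'effort': array([-1.88819367e-04, -4.33883071e+01, -3.41834271e+01,  7.01433280e-02,
        3.89659172e-02, -7.76666752e-05]), 'eef_pos': array([0.14969689, 0.55465713, 0.25183189]), 'ee_rot': array([-1.79903953e+02, -1.82093187e-02,  1.64885624e+02]), 'force': array([0.04863565, 0.27346374, 0.21821283]), 'moment': array([ 0.00098554, -0.01764738,  0.0111849 ]), 'gripper_force': 0.0, 'grip_width': 0.08788473944625075}
scene {'K': array([[375.15263738,   0.        , 320.82424112],
       [  0.        , 375.15263738, 205.22644898],
       [  0.        ,   0.        ,   1.        ]]), 'k1': 0.00946220464021314, 'origin': array([1.16599846, 0.04777807, 0.66123949]), 'attitude': array([-128.14027856,    1.06358236,   79.67066569])}
top {'K': array([[415.00783769,   0.        , 316.12420725],
       [  0.        , 415.00783769, 199.09165934],
       [  0.        ,   0.        ,   1.        ]]), 'k1': -0.1066226490476056, 'origin': array([0.31010403, 0.14404836, 1.02054497]), 'attitude': array([-172.89325165,    0.3895214 ,  -91.6491701 ])}
{'K': array([[319.24660114,   0.        , 318.91816809],
       [  0.        , 319.24660114, 200.37426511],
       [  0.        ,   0.        ,   1.        ]]), 'k1': -0.02848493102763216, 'hand_eye': array([[ 4.10608085e-04, -9.60053699e-01, -2.79815523e-01,
         7.29029828e-02],
       [ 9.99999842e-01,  2.86521009e-04,  4.84363639e-04,
         1.57372937e-04],
       [-3.84842076e-04, -2.79815678e-01,  9.60053664e-01,
        -1.32365304e-01],
       [ 0.00000000e+00,  0.00000000e+00,  0.00000000e+00,
         1.00000000e+00]])}
```

View pics/top0.png

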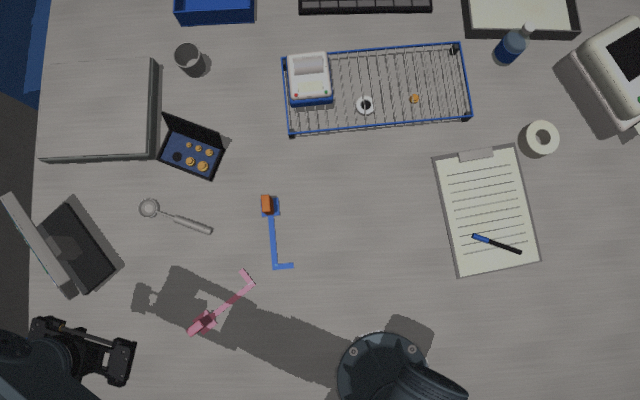

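View pics/scene0.png

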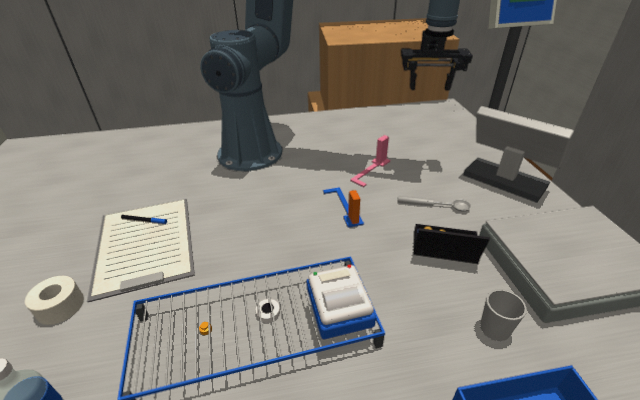

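The top view shows:
- The orange-handled blue probe is at (268,205), with its hook end at (280,266). The pink look-alike is at (205,320).
- The riser spans (283,45) to (470,130).
- The brass weight is at (414,98), and the white logger with its black spot is at (365,105).
- The other brass weights are in the case at (190,155) and don't matter.

The scene view agrees: probe (354,207), weight (204,328), logger (268,310). The target probe is the orange/blue one, not the pink one. I'll measure next and confirm it with a crop.

```bash
cat > b.py <<'E'
from h import *
def blob(hsv,lo,hi,box):
    m=cv2.inRange(hsv,np.array(lo),np.array(hi)); k=np.zeros_like(m); x0,y0,x1,y1=box; k[y0:y1,x0:x1]=m[y0:y1,x0:x1]; return k
S={}
for n in("top","scene"):
    f=np.load(f"pics/{n}0.npz"); S[n]=(cam(n),f["im"],f["d"],cv2.cvtColor(f["im"],cv2.COLOR_RGB2HSV))
boxes={"top":dict(handle=(250,185,290,225),blue=(250,195,305,280),weight=(400,85,430,112),rim=(275,38,478,140),log=(350,90,380,120)),
"scene":dict(handle=(335,180,370,235),weight=(190,315,220,340),log=(250,295,285,325))}
def cen(m): ys,xs=np.nonzero(m); return xs.mean(),ys.mean(),len(xs)
for n in S:
    c,im,d,h=S[n]; b=boxes[n]
    mh=blob(h,(4,120,60),(18,255,255),b["handle"]); u,v,k=cen(mh); print(n,"handle",u,v,k,"z.09",onz(c,u,v,.09),"z.045",onz(c,u,v,.045))
    ys,xs=np.nonzero(mh); D=d[ys,xs]
    K,k1,o,A=c
    P=np.array([ray(c,x,y)[0]+ray(c,x,y)[1]*z for x,y,z in zip(xs,ys,D) if z>0]); t=P[(P[:,2]>.082)]
    if len(t): print("  depth top",len(t),t.mean(0),cv2.minAreaRect(t[:,:2].astype(np.float32)), P[:,2].max())
    mw=blob(h,(8,110,90),(28,255,255),b["weight"]); u,v,k=cen(mw); print(n,"weight",u,v,k,onz(c,u,v,.011))
    mk=blob(h,(0,0,0),(180,255,70),b["log"]); u,v,k=cen(mk); print(n,"spot",u,v,k,onz(c,u,v,.016))
    mk=blob(h,(0,0,190),(180,50,255),b["log"]); u,v,k=cen(mk); print(n,"white",u,v,k,onz(c,u,v,.016))
c,im,d,h=S["top"];b=boxes["top"]
m=blob(h,(100,120,80),(125,255,255),b["blue"]); ys,xs=np.nonzero(m)
P=np.array([onz(c,x,y,.006)[:2] for x,y in zip(xs,ys)])
s=P[(P[:,0]<np.percentile(P[:,0],85))]
print("blue x range",P[:,0].min(),P[:,0].max(),"y",P[:,1].min(),P[:,1].max())
for xa in np.arange(P[:,0].min(),P[:,0].max(),.012):
    q=P[(P[:,0]>=xa)&(P[:,0]<xa+.012)]
    if len(q): print("  x%.3f y %.4f..%.4f mid %.4f"%(xa+.006,q[:,1].min(),q[:,1].max(),q[:,1].mean()))
m=blob(h,(100,120,60),(125,255,255),b["rim"]); ys,xs=np.nonzero(m)
P=np.array([onz(c,x,y,.048)[:2] for x,y in zip(xs,ys)]).astype(np.float32)
r=cv2.minAreaRect(P); print("rim",r,cv2.boxPoints(r))
cv2.imwrite("pics/crop.png",cv2.resize(np.hstack([im[170:330,170:310],im[40:200,340:480]])[:,:,::-1],None,fx=2.8,fy=2.8,interpolation=cv2.INTER_CUBIC))
E
python3 b.py
```

```text
top handle 266.6530612244898 204.00510204081633 196 z.09 [0.41837863 0.25919414 0.09      ] z.045 [0.42361466 0.26476245 0.045     ]
  depth top 152 [0.41982368 0.26167558 0.08895622] ((0.4201085567474365, 0.2618653178215027), (0.03996178135275841, 0.01920604333281517), 4.497180461883545) 0.09361177069435911
top weight 414.6041666666667 97.85416666666667 48 [ 0.6894684 -0.111981   0.011    ]
top spot 365.98148148148147 104.5925925925926 54 [0.67232147 0.0144013  0.016     ]
top white nan nan 0 [nan nan nan]
scene handle 353.8050314465409 206.0503144654088 318 z.09 [0.46789378 0.24646454 0.09      ] z.045 [0.41289984 0.26211628 0.045     ]
  depth top 92 [0.42522225 0.2581551  0.08821186] ((0.42163532972335815, 0.2583784759044647), (0.041975200176239014, 0.019014107063412666), 4.751445293426514) 0.09151754439819249
scene weight 204.31932773109244 328.16806722689074 119 [ 0.69193556 -0.11389845  0.011     ]
scene spot 266.44444444444446 307.69444444444446 72 [0.67067514 0.01133515 0.016     ]
scene white 268.42045454545456 307.45454545454544 176 [0.67087089 0.01540637 0.016     ]
blue 
[... 314 characters left out ...]
.347 y 0.2527..0.2627 mid 0.2577
  x0.359 y 0.2525..0.2648 mid 0.2578
  x0.371 y 0.2548..0.2648 mid 0.2598
  x0.383 y 0.2545..0.2646 mid 0.2596
  x0.395 y 0.2543..0.2815 mid 0.2620
  x0.407 y 0.2418..0.2815 mid 0.2565
  x0.419 y 0.2416..0.2516 mid 0.2463
  x0.431 y 0.2415..0.2515 mid 0.2470
  x0.443 y 0.2438..0.2537 mid 0.2484
rim ((0.7094329595565796, -0.009785592555999756), (0.20314395427703857, 0.4590698182582855), 4.304963111877441) [[ 0.5909175   0.2114772 ]
 [ 0.6253776  -0.2462974 ]
 [ 0.8279484  -0.23104839]
 [ 0.7934883   0.22672622]]b.py:9: RuntimeWarning: Mean of empty slice.
  def cen(m): ys,xs=np.nonzero(m); return xs.mean(),ys.mean(),len(xs)
  ret = ret.dtype.type(ret / rcount)
```

View pics/crop.png

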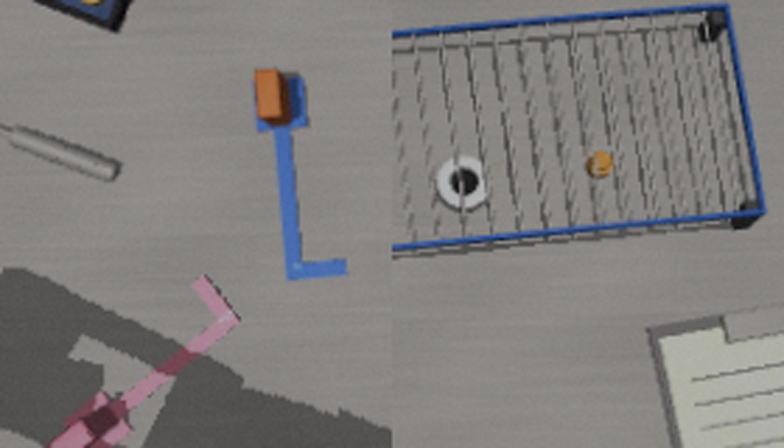

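The crop confirms that the orange-handled blue probe is the target: its hook is intact and its sizes match. The pink one is the decoy.

| Thing | Position (m) | Check |
|---|---|---|
| Probe handle | (0.421, 0.261) | Blade yaw about 184.5° |
| Riser | origin (0.709, −0.010) | Yaw 4.3° |
| Weight | (0.691, −0.113) | Riser x −0.026, 74 mm behind the edge |
| Logger | (0.671, 0.013) | 128 mm from the weight |

All of these are consistent with the description, so I'll move above the handle.

```bash
python3 -m creep '[[[-0.034,-0.021,0,0],[-0.068,-0.042,0,0],[-0.102,-0.064,0,0],[-0.136,-0.085,0,0],[-0.169,-0.107,0,0]]]' 100; python3 -m creep '[[[-0.034,-0.021,0,-0.07],[-0.068,-0.042,0,-0.14],[-0.102,-0.064,0,-0.21],[-0.136,-0.085,0,-0.28],[-0.169,-0.107,0,-0.342]]]';python3 -m creep '[[[0,0,0.03,0],[0,0,0.06,0],[0,0,0.06,0],[0,0,0.06,0],[0,0,0.06,0]]]'
cat > w.py <<'E'
from h import *
import sys
o=robot.get_obs(); im,d=read_camera("wrist"); c=cam("wrist",o); cv2.imwrite(f"pics/{sys.argv[1]}.png",im[:,:,::-1])
print(o["eef_pos"],o["ee_rot"],o["clock"],o["joints"].round(1))
h=cv2.cvtColor(im,cv2.COLOR_RGB2HSV); m=cv2.inRange(h,(4,120,60),(18,255,255)); ys,xs=np.nonzero(m&np.uint8(255*(d>0)))
P=np.array([ray(c,x,y)[0]+ray(c,x,y)[1]*d[y,x] for x,y in zip(xs,ys)]); t=P[(P[:,2]>.083)&(P[:,2]<.1)].astype(np.float32)
print("handle top",len(t),t.mean(0),cv2.minAreaRect(t[:,:2]))
E
python3 w.py w1
```

```text
clock: 0.52
eef_pos: [0.2858, 0.4062, 0.2524]
ee_rot: [-180.0, -0.0, 164.9]
force: [0.5, 0.3, -0.7]
grip_width: 0.0884
gripper_force: 0.0
clock: 0.93
eef_pos: [0.4213, 0.2587, 0.2525]
ee_rot: [180.0, -0.0, -175.3]
force: [0.5, 1.2, -0.0]
grip_width: 0.0881
gripper_force: 0.0
clock: 1.35
eef_pos: [0.4207, 0.2608, 0.1938]
ee_rot: [180.0, 0.0, -175.5]
force: [1.3, 0.3, 0.4]
grip_width: 0.0879
gripper_force: 0.0
[0.42065735 0.26084258 0.19378366] [ 1.79990640e+02  3.39521466e-02 -1.75483278e+02] 1.35 [ 18.    3.7 106.7   0.   69.6 -76.5]Traceback (most recent call last):
  File "w.py", line 7, in <module>
    print("handle top",len(t),t.mean(0),cv2.minAreaRect(t[:,:2]))
                                        ~~~~~~~~~~~~~~~^^^^^^^^^
cv2.error: OpenCV(4.12.0) /io/opencv/modules/imgproc/src/convhull.cpp:143: error: (-215:Assertion failed) total >= 0 && (depth == CV_32F || depth == CV_32S) in function 'convexHull'
```

View pics/w1.png

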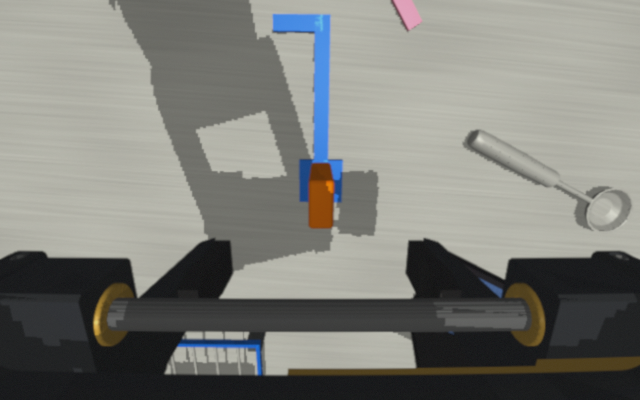

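The handle at (320,203) is centred between the fingers at columns 230–408, and the blade (320,90) is aligned with the tool x axis. I'll check the x offset, then descend.

```bash
python3 - <<'E'
from h import *
o=robot.get_obs(); c=cam("wrist",o)
for u,v in((309,182),(332,182),(309,228),(332,228)): print(onz(c,u,v,.09))
for u,v in((300,160),(342,160),(329,14)): print(onz(c,u,v,.006))
E
python3 -m creep '[[[0,0,0.02,0],[0,0,0.05,0],[0,0,0.08,0],[0,0,0.1,0],[0,0,0.1,0]]]'
```

```text
[0.40360974 0.25278183 0.09      ]
[0.40222396 0.27020321 0.09      ]
[0.44090219 0.25542769 0.09      ]
[0.43945997 0.2736092  0.09      ]
[0.4012871  0.24108637 0.006     ]
[0.39791911 0.28336828 0.006     ]
[0.26691066 0.25864261 0.006     ]
clock: 1.82
eef_pos: [0.4184, 0.2603, 0.0905]
ee_rot: [-179.9, -0.3, -175.5]
force: [-0.4, -0.0, -0.4]
grip_width: 0.0878
gripper_force: 0.0
```

```bash
python3 -m creep '[[[0,0.002,0.015,0],[0,0.002,0.034,0],[0,0.002,0.034,0],[0,0.002,0.034,0],[0,0.002,0.034,0]]]'; for i in 1 2; do python3 -m creep '[[[0,0,0,0],[0,0,0,0],[0,0,0,0],[0,0,0,0],[0,0,0,0]]]' 0; done; python3 -m creep '[[[0,0,-0.02,0],[0,0,-0.04,0],[0,0,-0.07,0],[0,0,-0.1,0],[0,0,-0.1,0]]]'
```

```text
clock: 2.23
eef_pos: [0.4216, 0.2631, 0.0608]
ee_rot: [180.0, 0.2, -175.5]
force: [0.5, -0.0, -0.4]
grip_width: 0.088
gripper_force: 0.0
clock: 2.65
eef_pos: [0.4204, 0.2624, 0.059]
ee_rot: [180.0, 0.0, -175.5]
force: [-0.8, 0.3, -0.2]
grip_width: 0.0569
gripper_force: 0.0
clock: 3.07
eef_pos: [0.4202, 0.2624, 0.0586]
ee_rot: [-180.0, -0.0, -175.5]
force: [-0.5, 0.4, 0.4]
grip_width: 0.0238
gripper_force: 0.0
clock: 3.48
eef_pos: [0.4235, 0.2636, 0.1643]
ee_rot: [179.9, 0.5, -175.5]
force: [1.4, 0.4, -0.6]
grip_width: 0.0197
gripper_force: 29.9
```

Held, with the probe lifted. The clipboard sits in front of the riser on the right, so I'll insert the probe at yaw −25° from its left. I rotate first.

```bash
for i in 1 2 3 4 5; do python3 -m creep '[[[0,0,0,0.12],[0,0,0,0.24],[0,0,0,0.36],[0,0,0,0.48],[0,0,0,0.6]]]' >/dev/null; done;  python3 -m creep '[[[0,0,0,0.12],[0,0,0,0.24],[0,0,0,0.36],[0,0,0,0.48],[0,0,0,0.6]]]'; python3 -m creep '[[[0,0,0,0.03],[0,0,0,0.056],[0,0,0,0.056],[0,0,0,0.056],[0,0,0,0.056]]]'; python3 - <<'E'
from h import *
o=robot.get_obs(); y=np.radians(o["ee_rot"][2]); d=np.array([.419,-.061])-o["eef_pos"][:2]
print(d@[np.cos(y),np.sin(y)], d@[np.sin(y),-np.cos(y)], o["joints"].round(1))
im,_=read_camera("top"); cv2.imwrite("pics/t1.png",im[:,:,::-1])
E
```

```text
clock: 5.98
eef_pos: [0.4197, 0.2622, 0.1576]
ee_rot: [179.9, 0.1, -22.1]
force: [0.0, 0.3, -1.4]
grip_width: 0.0201
gripper_force: 29.9
clock: 6.4
eef_pos: [0.42, 0.2623, 0.1582]
ee_rot: [180.0, 0.0, -24.9]
force: [-0.7, 0.6, -1.1]
grip_width: 0.0198
gripper_force: 29.9
0.1354668793433847 0.29352488031076435 [ 18.2   6.5 108.2  -0.   65.3 133.2]
```

View pics/t1.png

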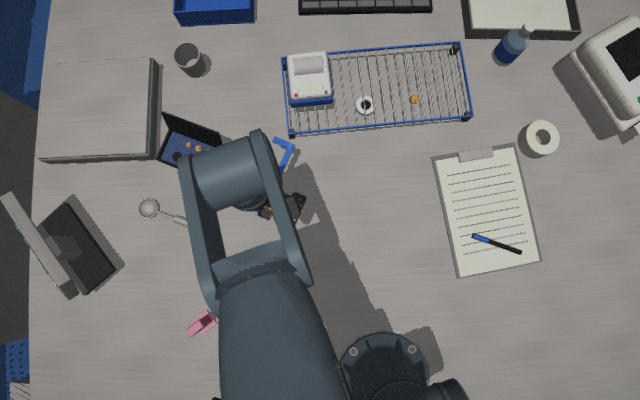

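The probe is held level, and the hook at (285,150) points back and right with its jut to the left. I'll carry it to the entry point.

```bash
python3 -m creep '[[[0.014,0.029,0,0],[0.028,0.058,0,0],[0.041,0.088,0,0],[0.055,0.117,0,0],[0.068,0.147,0,0]]]'; python3 -m creep '[[[0.014,0.029,0,0],[0.028,0.058,0,0],[0.041,0.088,0,0],[0.055,0.117,0,0],[0.068,0.147,0,0]]]'; python3 -m creep '[[[0,0,0.02,0],[0,0,0.04,0],[0,0,0.06,0],[0,0,0.06,0],[0,0,0.06,0]]]'; cat > m.py <<'E'
from h import *
import sys
o=robot.get_obs(); print(o["eef_pos"],o["ee_rot"],o["force"],o["clock"])
for n in ("top","scene"):
    im,d=read_camera(n); c=cam(n); cv2.imwrite(f"pics/{n}_{sys.argv[1]}.png",im[:,:,::-1]); np.savez(f"pics/{n}_{sys.argv[1]}.npz",im=im,d=d)
E
python3 m.py m2
```

```text
clock: 6.87
eef_pos: [0.4197, 0.0992, 0.1588]
ee_rot: [-180.0, -0.0, -24.9]
force: [0.6, 0.3, -0.1]
grip_width: 0.0199
gripper_force: 29.9
clock: 7.28
eef_pos: [0.4192, -0.0631, 0.1589]
ee_rot: [-180.0, -0.0, -25.0]
force: [0.1, 0.4, -1.2]
grip_width: 0.0198
gripper_force: 29.9
clock: 7.7
eef_pos: [0.4184, -0.0612, 0.0981]
ee_rot: [180.0, 0.2, -25.0]
force: [0.2, -0.1, -0.8]
grip_width: 0.0197
gripper_force: 29.9
[ 0.41844843 -0.06122433  0.09810565] [ 1.79998500e+02  1.61466302e-01 -2.49857836e+01] [ 0.19595873 -0.12850153 -0.77385494] 7.7
```

View pics/scene_m2.png

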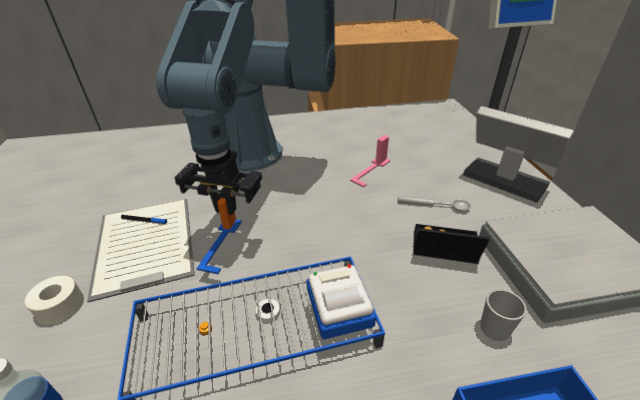

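The probe hangs level in front of the riser, with the blade from (230,228) to the hook at (208,268). The foot is clear of the clipboard. I'll measure the blade height and line from the depth.

```bash
cat > p.py <<'E'
from h import *
import sys
t=sys.argv[1]; e=robot.get_obs()["eef_pos"]; y=np.radians(robot.get_obs()["ee_rot"][2])
f=np.load(f"pics/scene_{t}.npz"); im,d=f["im"],f["d"]; c=cam("scene")
m=cv2.inRange(cv2.cvtColor(im,cv2.COLOR_RGB2HSV),(100,120,60),(125,255,255)); x0,y0,x1,y1=map(int,sys.argv[2:6])
P=np.array([ray(c,x,yy)[0]+ray(c,x,yy)[1]*d[yy,x] for yy in range(y0,y1) for x in range(x0,x1) if m[yy,x] and d[yy,x]>0])-[e[0],e[1],0]
a=P[:,:2]@[np.cos(y),np.sin(y)]; b=P[:,:2]@[-np.sin(y),np.cos(y)]
for lo in np.arange(-.03,.17,.02):
    k=(a>=lo)&(a<lo+.02)
    if k.any(): print("own x %.2f n%d y %.3f..%.3f med %.4f  z med %.4f max %.4f"%(lo+.01,k.sum(),b[k].min(),b[k].max(),np.median(b[k]),np.median(P[k,2]),P[k,2].max()))
print(a.max())
E
python3 p.py m2 195 215 245 275
```

```text
own x -0.02 n24 y 0.005..0.019 med 0.0123  z med 0.0400 max 0.0413
own x 0.00 n35 y -0.025..0.019 med 0.0129  z med 0.0396 max 0.0423
own x 0.02 n58 y -0.024..0.018 med 0.0003  z med 0.0398 max 0.0422
own x 0.04 n36 y -0.010..0.004 med -0.0031  z med 0.0395 max 0.0417
own x 0.06 n37 y -0.009..0.004 med -0.0011  z med 0.0401 max 0.0422
own x 0.08 n40 y -0.038..0.005 med -0.0028  z med 0.0399 max 0.0429
own x 0.10 n48 y -0.037..0.004 med -0.0017  z med 0.0398 max 0.0420
own x 0.12 n46 y -0.011..0.004 med -0.0026  z med 0.0394 max 0.0421
own x 0.14 n130 y -0.010..0.041 med 0.0135  z med 0.0395 max 0.0425
own x 0.16 n13 y -0.006..0.041 med 0.0163  z med 0.0387 max 0.0404
0.15114636470267948
```

```bash
python3 -m creep '[[[0,0,0.01,0],[0,0,0.02,0],[0,0,0.03,0],[0,0,0.032,0],[0,0,0.032,0]]]'; python3 -m creep '[[[0.015,0,0,0],[0.03,0,0,0],[0.045,0,0,0],[0.06,0,0,0],[0.075,0,0,0]]]'; python3 -m creep '[[[0.015,0,0,0],[0.03,0,0,0],[0.045,0,0,0],[0.06,0,0,0],[0.075,0,0,0]]]'; python3 -m creep '[[[0,0,0,0],[0,0,0,0],[0,0,0,0],[0,0,0,0],[0,0,0,0]]]'; python3 m.py m3; python3 -c "
import cv2
a=cv2.imread('pics/scene_m3.png')[180:370,100:300];b=cv2.imread('pics/top_m3.png')[30:220,330:530]
import numpy as np
cv2.imwrite('pics/c3.png',cv2.resize(np.hstack([a,b]),None,fx=2,fy=2,interpolation=cv2.INTER_CUBIC))"
```

```text
clock: 8.22
eef_pos: [0.4187, -0.0613, 0.0658]
ee_rot: [180.0, 0.1, -25.0]
force: [0.2, -0.2, -1.4]
grip_width: 0.02
gripper_force: 30.0
clock: 8.63
eef_pos: [0.4879, -0.0934, 0.0664]
ee_rot: [-180.0, 0.0, -25.0]
force: [-0.0, -0.2, -1.2]
grip_width: 0.0195
gripper_force: 30.0
clock: 9.05
eef_pos: [0.5558, -0.1251, 0.0662]
ee_rot: [-180.0, 0.0, -25.0]
force: [0.2, -0.2, -1.2]
grip_width: 0.0198
gripper_force: 30.0
clock: 9.47
eef_pos: [0.5545, -0.1244, 0.0665]
ee_rot: [-180.0, 0.1, -25.0]
force: [-0.3, -0.1, -0.7]
grip_width: 0.0199
gripper_force: 30.0
[ 0.55449826 -0.12439422  0.06653166] [-1.79998908e+02  5.07030994e-02 -2.49785908e+01] [-0.29944165 -0.10367714 -0.73519385] 9.4667
```

View pics/c3.png

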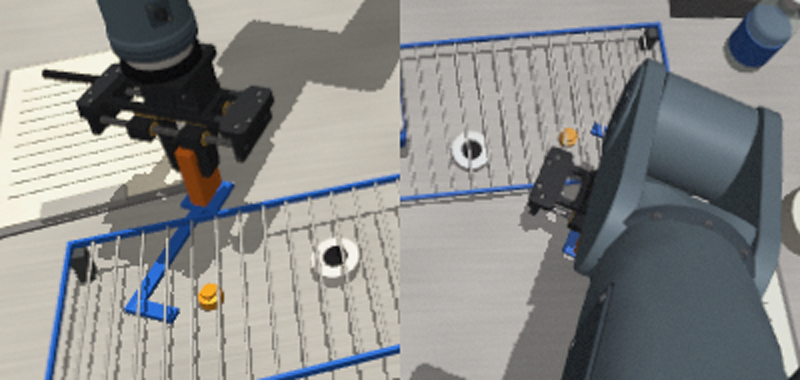

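In the crop, the hook under the riser at (150,308) lies behind and to the right of the weight at (209,297). Extended left, its pulling face passes about 10 px behind the weight. Logger (335,257) untouched. I'll shift sideways by own +y 43 mm and measure.

```bash
python3 -m creep '[[[0,-0.009,0,0],[0,-0.018,0,0],[0,-0.027,0,0],[0,-0.036,0,0],[0,-0.043,0,0]]]'; python3 -m creep '[[[0,0,0.001,0],[0,0,0.001,0],[0,0,0.001,0],[0,0,0.001,0],[0,0,0.001,0]]]'; python3 m.py m4; python3 -c "
import cv2
a=cv2.imread('pics/scene_m4.png')[180:370,100:300];b=cv2.imread('pics/top_m4.png')[30:220,330:530]
import numpy as np
cv2.imwrite('pics/c4.png',cv2.resize(np.hstack([a,b]),None,fx=2,fy=2,interpolation=cv2.INTER_CUBIC))"
```

```text
clock: 9.98
eef_pos: [0.574, -0.0845, 0.0667]
ee_rot: [-180.0, -0.0, -24.9]
force: [-0.5, 1.0, -1.3]
grip_width: 0.0199
gripper_force: 30.0
clock: 10.4
eef_pos: [0.5733, -0.0863, 0.0657]
ee_rot: [180.0, 0.0, -25.0]
force: [-1.0, 0.4, -1.6]
grip_width: 0.0199
gripper_force: 30.0
[ 0.57332264 -0.08629421  0.06570187] [ 1.79994099e+02  6.14913964e-03 -2.50210541e+01] [-1.0121526   0.39869237 -1.56386554] 10.4
```

View pics/c4.png

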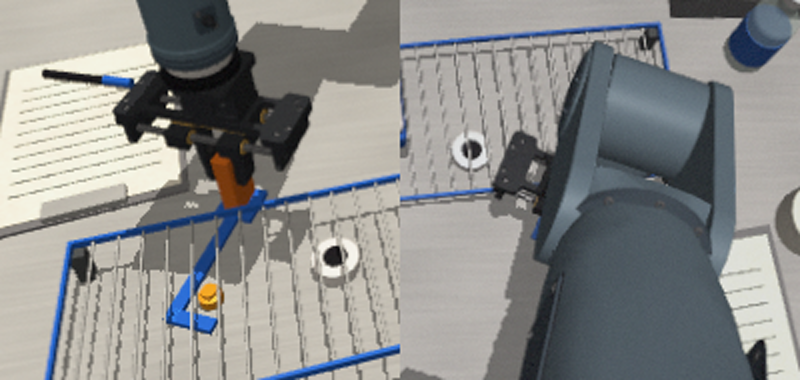

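The weight at (208,295) now sits in the nook of the hook (195,322), ahead of the pulling face. The logger is still. I'll drag along the probe's own axis.

```bash
python3 -m creep '[[[-0.004,0,0,0],[-0.009,0,0,0],[-0.015,0,0,0],[-0.022,0,0,0],[-0.03,0,0,0]]]'; for i in 1 2 3; do python3 -m creep '[[[-0.008,0,0,0],[-0.016,0,0,0],[-0.024,0,0,0],[-0.032,0,0,0],[-0.04,0,0,0]]]'; done; python3 -m creep '[[[-0.007,0,0,0],[-0.013,0,0,0],[-0.018,0,0,0],[-0.021,0,0,0],[-0.022,0,0,0]]]'; python3 m.py m5; python3 - <<'E'
from h import *
c=cam("scene");f=np.load("pics/scene_m5.npz");h=cv2.cvtColor(f["im"],cv2.COLOR_RGB2HSV)
m=cv2.inRange(h,(10,110,90),(28,255,255));n,_,s,cc=cv2.connectedComponentsWithStats(m)
for i in range(1,n):
    if s[i,4]>30:
        p=onz(c,*cc[i],.011)[:2]; q=p-[.7094,-.0098]; print(cc[i],s[i,4],p,"riser",q@[.9972,.0751],q@[-.0751,.9972])
cv2.imwrite("pics/c5.png",cv2.resize(f["im"][150:370,100:400,::-1],None,fx=2,fy=2,interpolation=cv2.INTER_CUBIC))
E
```

```text
clock: 10.92
eef_pos: [0.5455, -0.073, 0.0657]
ee_rot: [180.0, -0.0, -25.0]
force: [-0.6, 0.5, -1.6]
grip_width: 0.0198
gripper_force: 30.0
clock: 11.33
eef_pos: [0.5092, -0.056, 0.0657]
ee_rot: [-180.0, 0.0, -25.0]
force: [0.4, -0.6, -0.8]
grip_width: 0.02
gripper_force: 30.0
clock: 11.75
eef_pos: [0.4731, -0.0392, 0.0658]
ee_rot: [180.0, -0.0, -25.0]
force: [0.4, -0.6, -1.4]
grip_width: 0.0194
gripper_force: 30.0
clock: 12.17
eef_pos: [0.4368, -0.0223, 0.0658]
ee_rot: [180.0, -0.0, -25.0]
force: [0.5, 0.1, -1.5]
grip_width: 0.0196
gripper_force: 30.0
clock: 12.58
eef_pos: [0.4172, -0.0131, 0.0657]
ee_rot: [-180.0, 0.0, -25.0]
force: [0.0, -0.1, -1.8]
grip_width: 0.0195
gripper_force: 30.0
[ 0.41715771 -0.01305922  0.0657315 ] [-1.79999763e+02  3.35989395e-03 -2.49860499e+01] [ 0.0400776  -0.07247956 -1.76394184] 12.5833
[391.01944132  62.14345646] 9773 [-0.80098493  0.77804375] riser -1.4469887870295088 0.8990676991617219
[316.10970464 100.47679325] 237 [-0.38154916  0.29669686] riser -1.0648765833095946 0.38756895453341844
[245.3492823  219.84210526] 209 [ 0.37051884 -0.02582282] riser -0.3391356092461474 0.009472022827033353
[240.22891566 267.73493976] 83 [ 0.54271733 -0.04153534] riser -0.16859928180018444 -0.019128614476664977
```

View pics/c5.png

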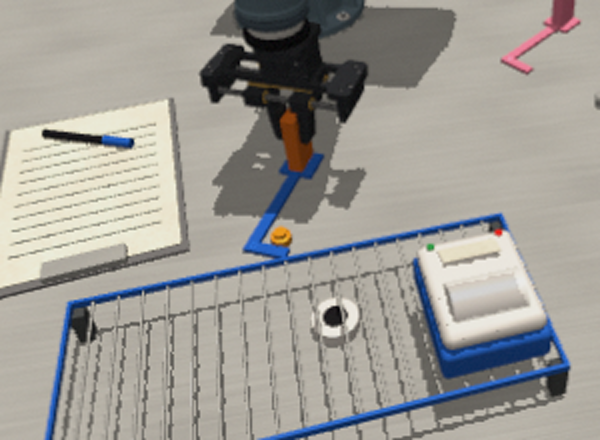

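The weight at crop (280,237) stands upright at riser x −0.169, well past the −0.132 needed. The logger hasn't moved. I'll lower the probe to contact.

```bash
for i in 1 2 3; do python3 -m creep '[[[0,0,0.001,0],[0,0,0.001,0],[0,0,0.001,0],[0,0,0.001,0],[0,0,0.001,0]]]' | grep -E "eef|force"; done
```

```text
eef_pos: [0.4179, -0.0135, 0.0652]
force: [-3.7, 0.8, 6.7]
gripper_force: 30.0
eef_pos: [0.4179, -0.0136, 0.0651]
force: [-9.1, 1.1, 20.3]
gripper_force: 30.0
eef_pos: [0.418, -0.0137, 0.0649]
force: [-13.5, 2.3, 32.7]
gripper_force: 30.0
```

```bash
python3 -m creep '[[[0,0,-0.0015,0],[0,0,-0.0025,0],[0,0,-0.0025,0],[0,0,-0.0025,0],[0,0,-0.0025,0]]]' | grep -E "eef|force"; python3 -m creep '[[[0,0,0,0],[0,0,0,0],[0,0,0,0],[0,0,0,0],[0,0,0,0]]]' 100 >/dev/null;  python3 -m creep '[[[0,0,0,0],[0,0,0,0],[0,0,0,0],[0,0,0,0],[0,0,0,0]]]'; python3 -m creep '[[[0,0,-0.01,0],[0,0,-0.03,0],[0,0,-0.06,0],[0,0,-0.09,0],[0,0,-0.12,0]]]';python3 -m creep '[[[0,0,-0.03,0],[0,0,-0.03,0],[0,0,-0.03,0],[0,0,-0.03,0],[0,0,-0.03,0]]]'; python3 m.py m6; python3 p.py m6 195 190 300 290;python3 - <<'E'
from h import *
c=cam("scene");f=np.load("pics/scene_m6.npz");h=cv2.cvtColor(f["im"],cv2.COLOR_RGB2HSV)
m=cv2.inRange(h,(10,110,90),(28,255,255));n,_,s,cc=cv2.connectedComponentsWithStats(m)
for i in range(1,n):
    if 30<s[i,4]<500 and cc[i][1]>150:
        p=onz(c,*cc[i],.011)[:2]; q=p-[.7094,-.0098]; print(cc[i],s[i,4],p,"riser",q@[.9972,.0751],q@[-.0751,.9972])
cv2.imwrite("pics/c6.png",cv2.resize(f["im"][150:370,100:400,::-1],None,fx=2,fy=2,interpolation=cv2.INTER_CUBIC))
E
```

```text
eef_pos: [0.4176, -0.0133, 0.065]
force: [0.4, -0.6, 1.0]
gripper_force: 30.0
clock: 15.18
eef_pos: [0.4175, -0.0133, 0.0652]
ee_rot: [180.0, -0.0, -25.0]
force: [0.4, -0.1, -0.3]
grip_width: 0.0841
gripper_force: 0.0
clock: 15.6
eef_pos: [0.4171, -0.0131, 0.1863]
ee_rot: [180.0, 0.0, -25.0]
force: [0.6, 0.1, 0.1]
grip_width: 0.0882
gripper_force: 0.0
clock: 16.02
eef_pos: [0.4166, -0.013, 0.2137]
ee_rot: [180.0, 0.2, -25.0]
force: [-0.0, -0.1, -0.2]
grip_width: 0.0881
gripper_force: 0.0
[ 0.41656431 -0.01296045  0.21369475] [ 1.79981932e+02  1.62453301e-01 -2.49961105e+01] [-0.03462226 -0.08495545 -0.1580879 ] 16.0167
own x -0.02 n19 y 0.006..0.020 med 0.0140  z med 0.0058 max 0.0089
own x 0.00 n33 y -0.022..0.019 med 0.0126  z med 0.0065 max 0.0089
own x 0.02 n59 y -0.025..0.019 med 0.0015  z med 0.0057 max 0.0091
own x 0.04 n35 y -0.009..0.005 med -0.0026  z med 0.0055 max 0.0084
own x 0.06 n34 y -0.009..0.005 med -0.0013  z med 0.0063 max 0.0104
own x 0.08 n38 y -0.009..0.004 med -0.0006  z med 0.0060 max 0.0090
own x 0.10 n39 y -0.009..0.004 med -0.0022  z med 0.0061 max 0.0089
own x 0.12 n56 y -0.010..0.173 med 0.0003  z med 0.0067 max 0.0497
own x 0.14 n159 y -0.009..0.167 med 0.0287  z med 0.0068 max 0.0500
own x 0.16 n80 y -0.008..0.126 med 0.1000  z med 0.0448 max 0.0496
0.23401459315886336
[245.87058824 216.68627451] 255 [ 0.35737136 -0.02411965] riser -0.3521183688723707 0.012157793202984192
[240.25287356 267.67816092] 87 [ 0.54254891 -0.04147824] riser -0.16876294211470383 -0.019059025239330174
```

View pics/c6.png

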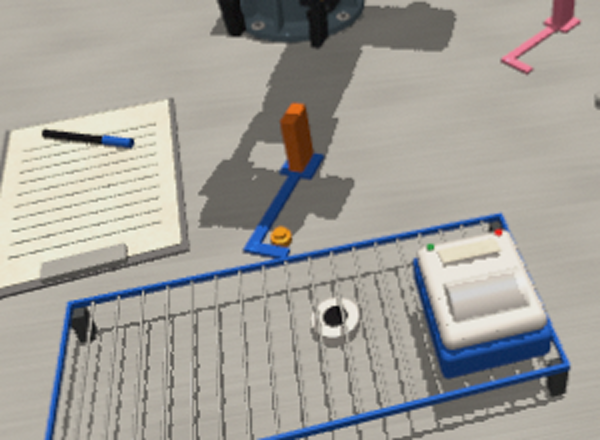

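The probe stands flat and released, with the blade top at 6 mm all along. The weight at (280,237) is upright at riser x −0.169, and the logger is in place. I'll hand it in.

```bash
python3 -c "
from plant import robot
print(robot.finish_job())"
```

```text
the job is handed in; nothing more can be done
None
```

The job is handed in at about 16 s: the weight stands upright about 57 mm clear of the riser's front edge, the logger looks unmoved, and the probe is released flat on the bench; no verdict was returned.

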